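# Catch the lid of the drawing-instrument case and let it down shut

## Robot

A 7-joint arm with a two-finger parallel gripper is mounted at the origin on the work surface. World frame = base frame: x ahead of the robot, y to its left, z up, the work surface at z = 0. Lengths are in m, angles in rad, forces in N, time in s.
With the tool pointing down it reaches from about 0.4 to 0.85 m from the base axis. Payload 4.5 kg.
Tool frame: the origin (TCP) lies on the centre line of the jaws, within the pads' length; the fingertips stand 25 mm ahead of it and the grasp point (between the pads) lies 6 mm ahead of it; z points along the fingers, y is the direction in which the jaws open and shut (so a half turn about z gives the same grasp; the last joint's range is limited). The gripper opens to 88 mm and grips with 3 to 60 N. Pads are 18 mm wide; open, the fingers measure 123 mm over their backs; the gripper's body (75 mm by 187 mm) begins 45 mm behind the grasp point.
Start: joints at [1.235, 0.689, -0.195, 1.565, 0.157, 0.902, -0.215], TCP at [0.226, -0.583, 0.264] pointing down, gripper open.
Joint ranges: [-3.01, 3.01], [-0.46, 2.08], [-1.47, 1.51], [0.13, 2.56], [-1, 4.14], [0.04, 2.09], [-2.66, 2.66]. Speed limits (rad/s): [2.57, 2.57, 3.14, 3.14, 3.14, 3.14, 3.14].

## Interface

Orientations are given as a unit quaternion [x, y, z, w].
In Python, from cell import env, cams gives the robot as it stands.
- The arm moves only by the tool arm_command, never from a script. Its argument "moves" is text: rows parted by semicolons, each of 5 numbers parted by spaces: the shift along the tool's x, y, z in units of 50 mm (1.0 is 50 mm), then the turn about the tool's z in units of 6 degrees (1.0 is 6 degrees), then the opening, from 0 (shut) to 1 (fully open). A call has 1 to 5 rows; each row is the pose to reach, as a shift and turn from the pose commanded when the call began, along the tool's axes at that moment; what a row does not reach only later rows make up. A row lasts 1/10 s, in which the tool goes at most 50 mm and 8.59 degrees, less where a joint would pass 70% of its speed; a pose out of reach is approached as far as the arm can. A call with a gripper value outside its range is refused whole. The fingers move at their own pace and stop on an object; "force" is the grip in N (left out, the last holds). Time passes only in rows, so rows that repeat a pose let the fingers close. It gives the time, the measured TCP pose, the force and the opening at its end, in the units of the state.
- env.read_state(): the state, without advancing time (a new reading comes with each control period).
- cams.get_image(name): name is "scene" or "top" or "wrist"; returns a dict with "image" (384x512x3 uint8, red, green, blue), "mtx" (3x3 intrinsics, pixels), "k1" (the pictures are not rectified: a ray, as slopes to the right and down, at radius r is drawn at 1 + k1 r^2 times it, then the intrinsics apply), "cam_to_world" (4x4, takes a point from camera to world coordinates); the wrist camera has in their place "hand_eye" (4x4, takes a point from camera to tool coordinates, whose origin is the TCP and whose axes are the flange's). Camera axes: x right, y down, z forward; pixel columns grow to the right and rows downward; lengths in m; the calibration is good to about 2 mm. A picture is of the moment at which its call begins: read the wrist's pose just before it. There is no depth.
- env.hand_in(): hands the job in, once; it reports no verdict.
Trained networks look in the newest picture that a camera, given by its name, has taken for a name from the list of things; names that differ only in an ending like _2 or _b are one class to them, and where a whole thing is asked for, a point or a joint stands for the part that bears it (a point fixed in the world has none). Each returns a list of dicts, best first, with "confidence" (0 to 1); they miss things now and then, are a little off and sometimes report something else, mostly with a low value. They report only what shows in the picture. A call takes as long as a camera call.
- cams.look_for(camera, name): "rect" ([left, top, width, height] in pixels, round what is visible of it).
The state is a dict: "time_s": time; "qpos": joint angles; "qd": joint speeds; "joint_torque": joint torques, N m; "position": TCP position; "tool_rot": TCP orientation; "contact_force": force on the tool from outside, world axes, zero at the start; "wrist_torque": the same for the moment, N m; "finger_gap": finger opening in m.
Only numpy, scipy, OpenCV 4.12 (cv2) and the standard library are available. Lean on these libraries where they do the work, as an engineer would, in place of code of your own. Each camera call takes 0.05 s, during which the arm holds its last target.

## Task

The blue drawing-instrument case stands open with its lid leaning back: push the lid over from behind, catch it on your fingers as it falls, and lower it on them under its orange tab until the case is fully shut, gently, without letting it drop or slam. Press only lightly, do not grip anything hard, and leave the other things on the desk where they are.

Things in the scene. Friction and masses are not known exactly. Their poses are not given: they have to be found in the camera images.
- case: Blue open-topped case fixed to the desk, 120 mm deep (its x) by 180 mm wide (its y) by 50 mm high. Origin: centre of its underside. Its -x side is the front, turned roughly to the robot's right (world -y); the lid is hinged along the upper edge of its +x side and falls shut towards its -x.
- case_hinge (a point): Middle of the hinge line: 60 mm along the case's +x and 53 mm above the desk. The hinge axis is the case's y axis.
- case_lid (a joint): Lid angle (rad): 0 shut, 1.57 upright, stop at 1.85; starts at 1.60 to 1.72. Friction holds it within 0.2 to 0.3 of upright; below about 1.3 it falls shut within 1 to 2 s, ending above 1.1 rad/s: too fast; from 0.6 down to 0.04 it must shut slower than 0.9 rad/s. Lid: about 0.2 kg, 180 mm wide, 6 mm thick, blue panel to 122 mm from the hinge. Over 20 N of finger force on lid or case fails.
- tab_edge (a point): Middle of the orange tab's free edge: 135 mm from the hinge line, on the lid's mid-plane; lid open, it is the lid's highest edge. Tab 90 mm wide, 6 mm thick, edge rounded at 3 mm radius about this point. Shut, the tab juts 18 mm beyond the case's front wall, underside 50 mm above the desk, so fingers slanting down and forward can carry it from below until shut.
- eraser: Orange eraser block 45 x 22 x 14 mm lying loose beside the case; origin under its centre. Leave alone.
- pencil: Black mechanical pencil 130 mm long, 8 mm thick, lying loose beside the case; origin under its middle, x along it. Leave alone.
- coaster: Round white and blue ceramic coaster, 96 mm across, 8 mm high, loose; origin under its centre. Leave alone.
- clip: Steel bulldog clip 50 x 30 mm, about 20 mm high, loose; origin under its centre. Leave alone.
- sharpener: Metal pencil sharpener 26 x 18 x 16 mm, loose; origin under its centre. Leave alone.
- mug: Blue ceramic mug 80 mm across, 90 mm high, handle at its +y, loose; origin under its centre. Leave alone.

How it is judged:
On the way, in this order (a step that is already met when the one before it is completed fails the run):
1. the lid is tipped over past its balance towards the front (value of joint case_lid below 1.25 rad), for 0.05 s.
2. the falling lid is caught and rests on the fingers, half open or lower (value of joint case_lid between 0.15 and 0.9 rad and contact force between the fingers and case above 0.1 N), for 0.2 s.
3. the lid is fully shut (value of joint case_lid below 0.03 rad), for 0.2 s.
At the end, for the whole second after the job is handed in: The lid is shut to within 0.03 rad (4 mm at the tab), and eraser, pencil, coaster, clip, sharpener and mug lie within 15 mm of where they were (value of joint case_lid below 0.03 rad and distance of each of eraser, pencil, coaster, clip, sharpener, mug from where it was at the start of the episode below 0.015 m); the robot touches nothing.
It fails at once if the lid drops or slams: faster than 0.9 rad/s shutting while between 0.6 and 0.04 rad (value of joint case_lid between 0.04 and 0.6 rad and velocity of joint case_lid below -0.9 rad/s).
It fails at once if the lid or case is clamped or pressed with more than 20 N (contact force between any of the fingers, the arm and case above 20 N).
It fails at once if another thing on the desk is moved, lifted or carried by more than 15 mm (distance of any of eraser, pencil, coaster, clip, sharpener, mug from where it was at the start of the episode above 0.015 m).
It also fails if it takes over 45 s, if anything falls off the work surface, if the arm or the gripper's body presses on something with over 40 N, if the wrist force passes 120 N, or if a joint passes its speed limit or range.

## Working session

There is one attempt and no reset: what is moved stays moved. The work goes in short steps, Python scripts to look and compute and a tool call to move; the robot and the scene stay as the last step left them, time stands still between calls to the robot, and variables do not carry over. Pictures are saved under pics/ and viewed, and the job is handed in when it is done.

Besides the shell and the picture viewer there is one more tool, called after "Call:" in YAML: its name, and indented under it one key for each argument. arm_command: Moves the arm, as the interface text tells. Its arguments: {"type":"object","properties":{"moves":{"type":"string"},"force":{"type":"number"}},"required":["moves"]}

```bash
ls; mkdir -p pics
python3 - <<'E'
from cell import env, cams
import cv2,numpy as np
np.set_printoptions(precision=4,suppress=True)
s=env.read_state()
for k in s: print(k,s[k])
for n in ["scene","top","wrist"]:
    d=cams.get_image(n)
    cv2.imwrite(f"pics/{n}0.png",cv2.cvtColor(d["image"],cv2.COLOR_RGB2BGR))
    print(n,d["mtx"],d["k1"],d.get("cam_to_world"),d.get("hand_eye"))
    for t in ["case","case_lid","tab_edge","eraser","pencil","coaster","clip","sharpener","mug"]:
        print(t,[(np.round(x["rect"]).tolist(),round(x["confidence"],2)) for x in cams.look_for(n,t)[:2]])
print(env.read_state()["time_s"])
E
```

```text
pics
time_s 0.0
qpos [ 1.2348  0.69   -0.1945  1.5663  0.1573  0.9025 -0.2151]
qd [ 0.0016  0.0008 -0.0005  0.0006  0.0009  0.     -0.0013]
joint_torque [  0.0005 -52.7573  -1.2666 -15.3429  -0.0526   0.0066   0.0001]
position [ 0.2256 -0.5822  0.2629]
tool_rot [ 0.9829  0.1839 -0.0002 -0.0009]
contact_force [-0.2204  0.0438 -0.4185]
wrist_torque [-0.0108  0.0217  0.0114]
finger_gap 0.08820235156696823
scene [[366.8031   0.     253.7799]
 [  0.     366.8031 191.9096]
 [  0.       0.       1.    ]] -0.0813281619060703 [[-0.6612  0.4704 -0.5844  1.0752]
 [ 0.7502  0.4191 -0.5115  0.4666]
 [ 0.0043 -0.7766 -0.63    0.6445]
 [ 0.      0.      0.      1.    ]] None
case [([239.0, 172.0, 99.0, 91.0], 0.61)]
case_lid [([277.0, 170.0, 61.0, 71.0], 0.85)]
tab_edge [([274.0, 172.0, 65.0, 72.0], 0.78)]
eraser [([234.0, 265.0, 18.0, 17.0], 0.77)]
pencil [([328.0, 201.0, 13.0, 12.0], 0.41)]
coaster [([373.0, 255.0, 45.0, 37.0], 0.71)]
clip [([160.0, 140.0, 17.0, 14.0], 0.5)]
sharpener [([122.0, 172.0, 6.0, 11.0], 0.44)]
mug [([355.0, 297.0, 64.0, 66.0], 0.84), ([275.0, 172.0, 67.0, 74.0], 0.42)]

[... 317 characters left out ...]
92.0, 161.0, 18.0, 80.0], 0.67)]
tab_edge [([190.0, 163.0, 20.0, 78.0], 0.6)]
eraser [([214.0, 144.0, 16.0, 11.0], 0.66)]
pencil [([206.0, 262.0, 41.0, 11.0], 0.65)]
coaster [([118.0, 214.0, 29.0, 36.0], 0.78)]
clip [([409.0, 213.0, 22.0, 22.0], 0.63)]
sharpener []
mug [([92.0, 150.0, 39.0, 38.0], 0.83), ([113.0, 215.0, 35.0, 35.0], 0.52)]
wrist [[308.7399   0.     250.2323]
 [  0.     308.7399 191.6044]
 [  0.       0.       1.    ]] -0.05025725948444504 None [[ 0.     -0.9569 -0.2903  0.076 ]
 [ 1.      0.      0.     -0.0009]
 [-0.     -0.2903  0.9569 -0.1212]
 [ 0.      0.      0.      1.    ]]
case []
case_lid []
tab_edge []
eraser []
pencil []
coaster []
clip []
sharpener []
mug []
1.5
```

Run:
```python
import cv2
a=cv2.imread("pics/scene0.png");b=cv2.imread("pics/top0.png")
cv2.imwrite("pics/s1.png",cv2.resize(a[130:380,100:440],None,fx=2.3,fy=2.3,interpolation=2))
cv2.imwrite("pics/t1.png",cv2.resize(b[120:300,80:460],None,fx=2.1,fy=2.1,interpolation=2))
cv2.imwrite("pics/t2.png",cv2.resize(b[135:285,170:280],None,fx=4,fy=4,interpolation=2))
```

```text
(no output)
```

View pics/s1.png

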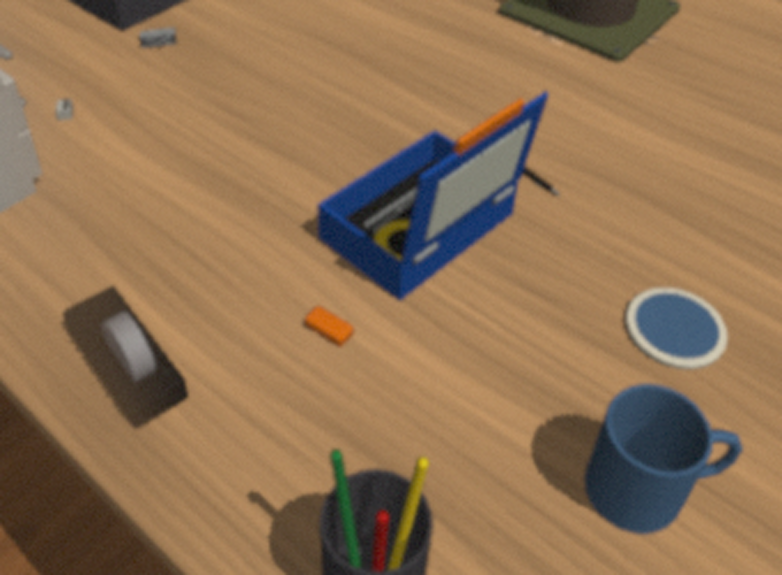

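View pics/t1.png

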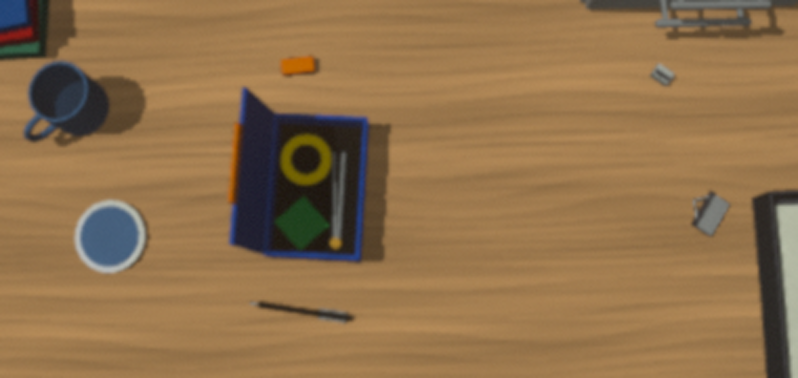

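View pics/t2.png

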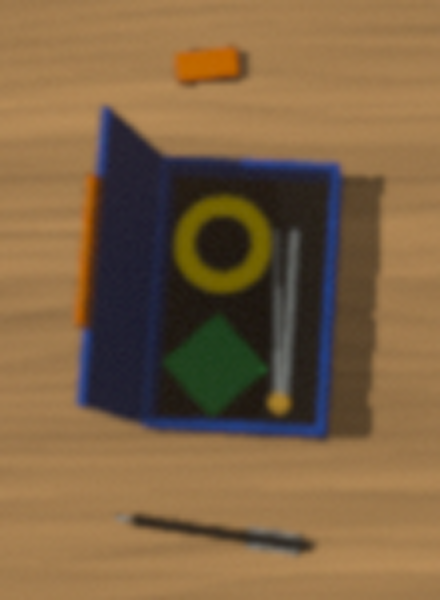

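```bash
cat > h.py <<'E'
import numpy as np,cv2
from scipy.optimize import least_squares
from scipy.spatial.transform import Rotation as R
np.set_printoptions(precision=4,suppress=True)
def proj(P,d):
    T=np.linalg.inv(d["cam_to_world"]); P=np.atleast_2d(P)
    p=P@T[:3,:3].T+T[:3,3]
    return cv2.projectPoints(p,np.zeros(3),np.zeros(3),d["mtx"],np.array([d["k1"],0,0,0]))[0][:,0]
def case_pts(par,L):
    x,y,yaw,th=par
    out=[]
    for k in L:
        if k[0]=='c': p=np.array(k[1:])
        else: # lid: y,d,h (height off midplane; + = outer)
            yy,dd,h=k[1:]
            # shut: along -x, normal up
            p=np.array([0.06-dd*np.cos(th)+h*np.sin(th), yy, 0.053+dd*np.sin(th)+h*np.cos(th)])
        out.append(p)
    P=np.array(out)@R.from_euler('z',yaw).as_matrix().T
    return P+[x,y,0]
E
python3 - <<'E'
from cell import env,cams
from h import *
t=cams.get_image("top");s=cams.get_image("scene")
import pickle
pickle.dump((t,s),open("img.pkl","wb"))
LT=[(('c',-.06,-.09,.05),(340,165)),(('c',-.06,.09,.05),(326,438)),(('l',-.09,.122,0),(103,107)),(('l',.09,.122,0),(80,403)),(('l',-.045,.138,0),(93,175)),(('l',.045,.138,0),(77,326)),(('c',.06,.09,.05),(150,425))]
LS=[(('c',.06,-.09,0),(400,297)),(('c',-.06,-.09,.05),(320,207)),(('c',-.06,.09,.05),(435,132)),(('l',.09,.122,.003),(547,93)),(('l',-.045,.138,0),(457,145)),(('l',.045,.138,0),(523,102)),(('c',.06,.09,0),(515,215))]
def res(p):
    a=proj(case_pts(p,[k for k,_ in LT]),t)-np.array([[170+u/4,135+v/4] for _,(u,v) in LT])
    b=proj(case_pts(p,[k for k,_ in LS]),s)-np.array([[100+u/2.3,130+v/2.3] for _,(u,v) in LS])
    return np.r_[a.ravel(),b.ravel()]
r=least_squares(res,[0.36,0.1,1.6,1.65],loss='soft_l1')
print(r.x,np.round(r.fun if 0 else res(r.x).reshape(-1,2),1))
for th in r.x[3:]: print(case_pts(r.x,[('c',.06,0,.053),('l',0,.135,0),('l',-.09,.122,0),('l',.09,.122,0),('c',-.06,0,.05)]))
def ground(u,v,d,z=0):
    f=lambda q: (proj([q[0],q[1],z],d)-[u,v]).ravel()
    return least_squares(f,[.4,0]).x
for n,(u,v) in dict(eraser=(222,149),pencilA=(170+120/4,135+518/4),pencilB=(170+315/4,135+547/4),coaster=(132.5,232),clip=(419,222),sharp=(395,155),mugbase=(113,169)).items(): print(n,ground(u,v,t,0.007))
E
```

```text
[0.5364 0.0879 1.4847 1.6981] [[ 0.  -0.7]
 [-0.6 -0.8]
 [ 0.6 -0.8]
 [-0.2  0.7]
 [-0.6 -0.9]
 [ 0.  -0.3]
 [-2.9 -0.3]
 [-0.   0.8]
 [-0.9 -2.3]
 [ 0.1 -1.9]
 [ 1.3 -0.8]
 [ 1.  -3.2]
 [ 0.  -2.7]
 [-0.9 -1.3]]
[[0.5416 0.1477 0.053 ]
 [0.543  0.1647 0.1869]
 [0.6326 0.1554 0.174 ]
 [0.4532 0.1708 0.174 ]
 [0.5312 0.0281 0.05  ]]
eraser [0.7103 0.112 ]
pencilA [0.3928 0.1752]
pencilB [0.3705 0.0453]
coaster [0.4845 0.3622]
clip [ 0.4864 -0.4216]
sharp [ 0.6769 -0.3712]
mugbase [0.6649 0.4246]
```

```bash
cat >> h.py <<'E'
def draw(d,par,box,f,name):
    im=cv2.cvtColor(d["image"],cv2.COLOR_RGB2BGR);x0,y0,x1,y1=box
    im=cv2.resize(im[y0:y1,x0:x1],None,fx=f,fy=f,interpolation=2)
    c=[[('c',a,b,z) for a,b in((-.06,-.09),(-.06,.09),(.06,.09),(.06,-.09),(-.06,-.09))] for z in(0,.05)]
    l=[[('l',-.09,0,h),('l',-.09,.122,h),('l',-.045,.122,h),('l',-.045,.138,0),('l',.045,.138,0),('l',.045,.122,h),('l',.09,.122,h),('l',.09,0,h)] for h in(-.003,.003)]
    for k,col in zip(c+l,[(0,255,255)]*2+[(255,255,255)]*2):
        q=(proj(case_pts(par,k),d)-[x0,y0]+.5)*f-.5
        cv2.polylines(im,[np.int32(np.round(q))],False,col,1)
    cv2.imwrite(name,im)
E
python3 - <<'E'
from h import *
import pickle
t,s=pickle.load(open("img.pkl","rb"))
p=[0.5364,0.0879,1.4847,1.698]
draw(t,p,(170,145,280,260),5,"pics/ot.png");draw(s,p,(220,150,350,270),5,"pics/os.png")
E
```

```text
(no output)
```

View pics/ot.png

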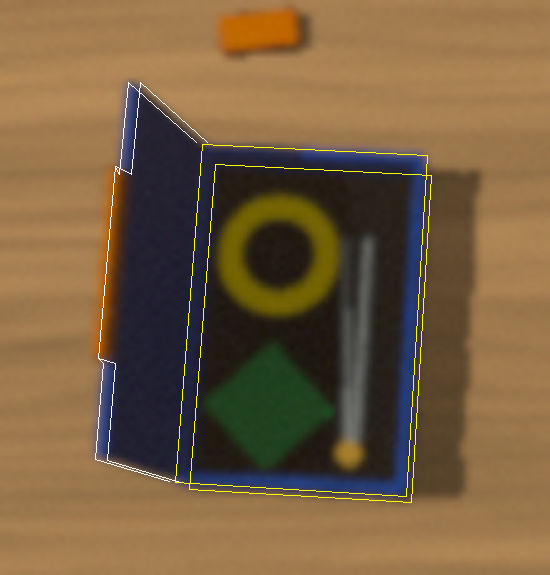

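View pics/os.png

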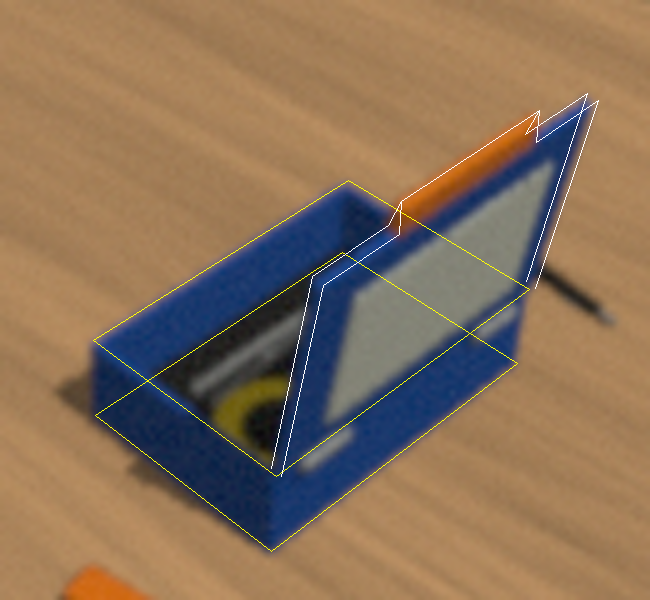

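```bash
cat >> h.py <<'E'
PAR=[0.5364,0.0879,1.4847]
def where(st):
    """X (from hinge towards front), Y case, tip z, yaw err"""
    p=np.array(st["position"]); h=case_pts(PAR+[0],[('c',.06,0,.053)])[0]
    c,s=np.cos(PAR[2]),np.sin(PAR[2])
    d=p-h; X=-(d[0]*c+d[1]*s); Y=-d[0]*s+d[1]*c
    Rm=R.from_quat(st["tool_rot"]).as_matrix()
    ang=np.arctan2(Rm[1,0],Rm[0,0])
    return X,Y,p[2]-.025,ang-PAR[2],Rm
def togo(st,X,Y,tz):
    h=case_pts(PAR+[0],[('c',.06,0,.053)])[0]
    c,s=np.cos(PAR[2]),np.sin(PAR[2])
    w=np.array([h[0]-X*c-Y*s,h[1]-X*s+Y*c,tz+.025])
    x,y,z,e,Rm=where(st)
    print("X %.1f Y %.1f tip %.1f yawerr %.2f deg; t %.2f"%(x*1e3,y*1e3,z*1e3,np.degrees(e),st["time_s"]))
    print("units",Rm.T@(w-st["position"])/.05,"turn",np.degrees(e)/6, "F",np.array(st["contact_force"]),"gap",st["finger_gap"])
E
python3 -c "
from cell import env
from h import *
togo(env.read_state(),-.06,0,.25)"
```

```text
X 754.9 Y 251.6 tip 238.7 yawerr -63.88 deg; t 1.60
units [ 11.6943 -12.4168  -0.2257] turn -10.645981945351059 F [ 0.753   0.8525 -0.4431] gap 0.08781258399938412
```

Call:
arm_command:
  moves: "0.6 -0.6 -0.2 -1.2 0.35; 1.2 -1.3 -0.4 -2.4 0.35; 1.8 -1.9 -0.6 -3.6 0.35; 2.4 -2.6 -0.6 -4.8 0.35; 3.0 -3.2 -0.6 -6 0.35"
  force: 5

```text
time_s: 2.1
position: [0.3083, -0.3775, 0.2943]
tool_rot: [0.877, 0.481, 0.0, 0.001]
contact_force: [1.1, -0.3, -0.1]
finger_gap: 0.05
```

```bash
python3 -c "
from cell import env
from h import *
s=env.read_state();togo(s,-.06,0,.25);print(s['qpos'])"
```

```text
X 543.3 Y 187.2 tip 269.3 yawerr -27.58 deg; t 2.10
units [12.429  -2.2677  0.3791] turn -4.596267271006602 F [ 1.1164 -0.2827 -0.1042] gap 0.049975159852553755
[ 1.0505  0.4851 -0.3927  1.925   0.2572  0.7791 -0.053 ]
```

Call:
arm_command:
  moves: "0.9 -0.2 0 -1 0.35; 1.8 -0.4 0 -2 0.35; 2.7 -0.5 0 -3 0.35; 3.6 -0.7 0 -4 0.35; 4.5 -0.8 0 -4.6 0.35"

```text
time_s: 2.6
position: [0.3963, -0.1669, 0.294]
tool_rot: [0.737, 0.675, -0.0, 0.0]
contact_force: [1.3, 0.2, -0.3]
finger_gap: 0.0311
```

```bash
python3 -c "
from cell import env
from h import *
s=env.read_state();togo(s,-.06,0,.25);print(s['qpos'])"
```

```text
X 325.9 Y 117.6 tip 269.0 yawerr -0.10 deg; t 2.60
units [7.7224 2.3398 0.376 ] turn -0.016021783574471437 F [ 1.2568  0.1889 -0.3481] gap 0.031134005464561593
[ 0.6657  0.4298 -0.5405  2.0703  0.3303  0.7241 -0.1728]
```

Call:
arm_command:
  moves: "0.9 0.3 0 0 0.35; 1.8 0.6 0 0 0.35; 2.7 0.9 0 0 0.35; 3.6 1.2 0 0 0.35; 4.5 1.4 0 0 0.35"

```text
time_s: 3.1
position: [0.4875, 0.051, 0.2939]
tool_rot: [0.739, 0.674, 0.0, 0.0]
contact_force: [1.6, -0.6, -0.1]
finger_gap: 0.0309
```

Call:
arm_command:
  moves: "0.9 0.3 0 0 0.35; 1.8 0.6 0 0 0.35; 2.7 0.9 0 0 0.35; 3.3 1 0 0 0.35; 3.3 1 0 0 0.35"

```text
time_s: 3.6
position: [0.5511, 0.2152, 0.2938]
tool_rot: [0.736, 0.677, 0.002, -0.002]
contact_force: [-1.5, 0.5, -0.8]
finger_gap: 0.0308
```

Run:
```python
from cell import env,cams
from h import *
s=env.read_state();togo(s,-.045,0,.168);print(s['qpos'])
t=cams.get_image("scene")
cv2.imwrite("pics/a1.png",cv2.resize(cv2.cvtColor(t["image"],4)[80:290,200:440],None,fx=3,fy=2.8))
```

```text
X -68.1 Y -3.7 tip 268.8 yawerr 0.11 deg; t 3.60
units [-0.4717 -0.0753  2.0143] turn 0.018433406573897512 F [-1.4988  0.5376 -0.7937] gap 0.030766749551681145
[-0.1663  0.6392 -0.4911  1.6269  0.3458  0.9599 -0.8587]
```

View pics/a1.png

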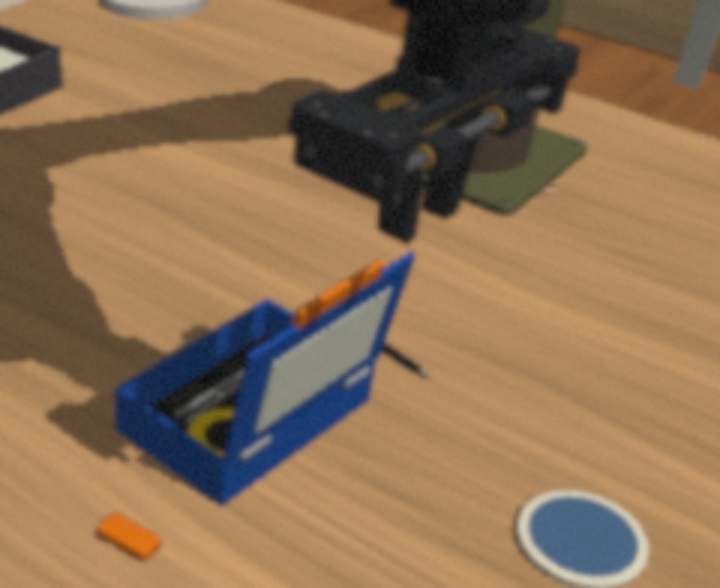

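Call:
arm_command:
  moves: "0.1 0 0.7 0 0.35; 0.1 0 1.4 0 0.35; 0.1 0 2 0 0.35; 0.1 0 2 0 0.35"

```text
time_s: 4.05
position: [0.5494, 0.2103, 0.1902]
tool_rot: [0.739, 0.674, -0.005, -0.0]
contact_force: [0.0, -0.1, 0.9]
finger_gap: 0.0312
```

Run:
```python
from cell import env,cams
from h import *
s=env.read_state();togo(s,-.045,0,.168);print(s['qpos'])
t=cams.get_image("scene");t2=cams.get_image("top")
print(proj([s['position']-np.array([0,0,.025])],t),proj([s['position']-np.array([0,0,.025])],t2))
draw(t,PAR+[1.68],(220,100,400,270),4,"pics/a2.png")
draw(t2,PAR+[1.68],(140,130,280,260),4,"pics/a3.png")
```

```text
X -63.0 Y -2.4 tip 165.2 yawerr -0.37 deg; t 4.05
units [-0.361  -0.0459 -0.0532] turn -0.06141994420350424 F [ 0.0066 -0.1025  0.8859] gap 0.03121343974667832
[-0.2031  0.7635 -0.4239  1.7344  0.4336  0.7474 -0.9408]
[[329.4758 200.5184]] [[174.087  196.7324]]
```

View pics/a2.png

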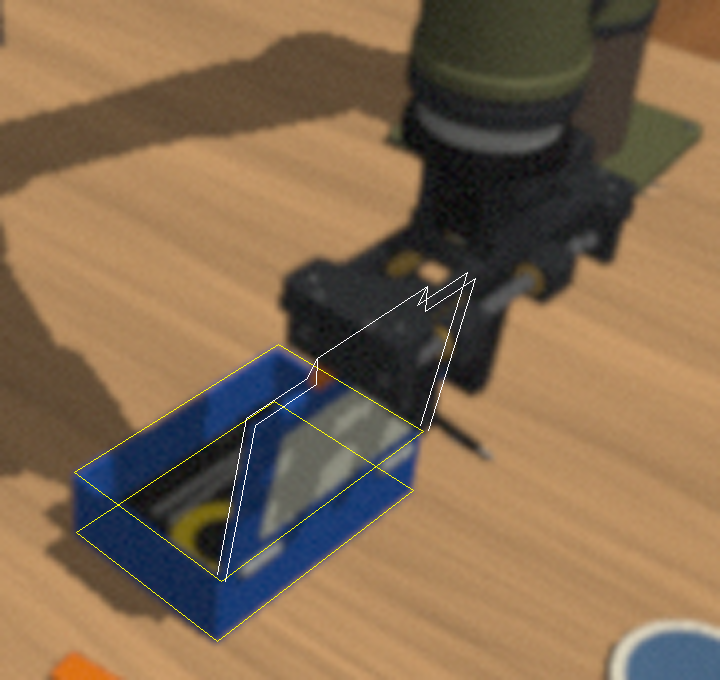

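View pics/a3.png

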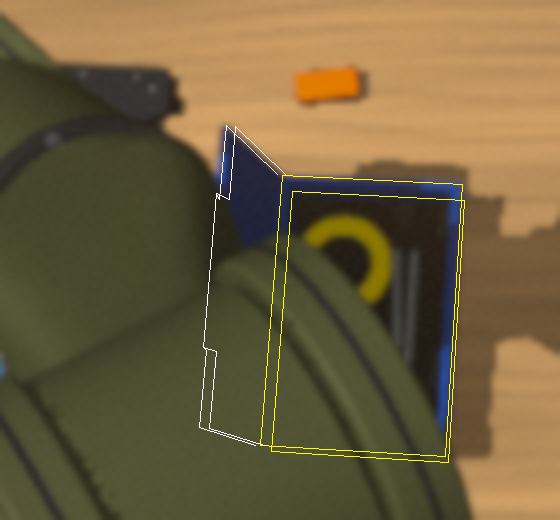

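Call:
arm_command:
  moves: "-0.3 0 -0.18 0 0.35; -0.6 0 -0.18 0 0.35; -0.8 0 -0.18 0 0.35; -1 0 -0.18 0 0.35; -1.15 0 -0.18 0 0.35"

```text
time_s: 4.65
position: [0.5465, 0.1552, 0.2031]
tool_rot: [0.739, 0.674, 0.0, 0.0]
contact_force: [-0.1, 0.7, 0.5]
finger_gap: 0.0312
```

Run:
```python
from cell import env,cams
from h import *
s=env.read_state();togo(s,.0,0,.174)
t=cams.get_image("scene")
draw(t,PAR+[1.57],(220,140,350,270),4.5,"pics/a4.png")
```

```text
X -7.9 Y -4.3 tip 178.1 yawerr -0.34 deg; t 4.65
units [-0.158  -0.0853  0.0814] turn -0.057386161584458424 F [-0.1174  0.7201  0.4576] gap 0.031247295645692952
```

View pics/a4.png

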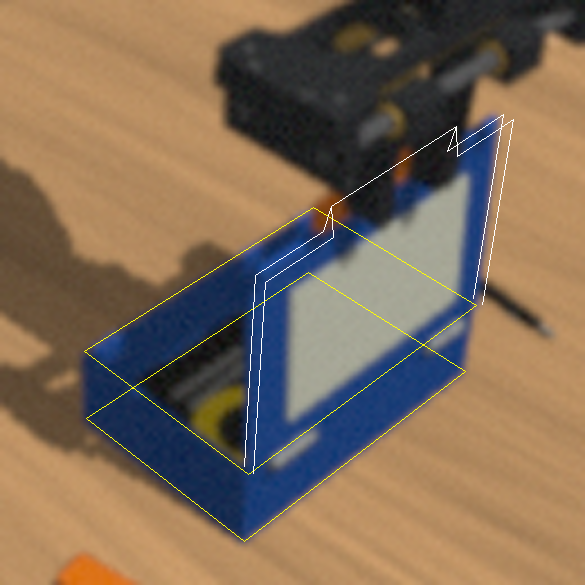

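Call:
arm_command:
  moves: "-0.1 0 0.06 0 0.35; -0.2 0 0.06 0 0.35; -0.3 0 0.06 0 0.35; -0.4 0 0.06 0 0.35"

```text
time_s: 5.1
position: [0.5444, 0.1365, 0.1995]
tool_rot: [0.738, 0.674, -0.0, -0.0]
contact_force: [-0.2, 0.6, -0.5]
finger_gap: 0.0312
```

```bash
cat > look.py <<'E'
import sys
from cell import env,cams
from h import *
th=float(sys.argv[1]);s=env.read_state();togo(s,.0,0,.174)
t=cams.get_image("scene")
draw(t,PAR+[th],(220,140,350,270),4.5,"pics/%s.png"%sys.argv[2])
E
python3 look.py 1.4 a5
```

```text
X 10.8 Y -3.8 tip 174.5 yawerr -0.25 deg; t 5.10
units [ 0.2166 -0.0769  0.0103] turn -0.042370708848180644 F [-0.2114  0.5507 -0.4601] gap 0.031173322123164936
```

View pics/a5.png

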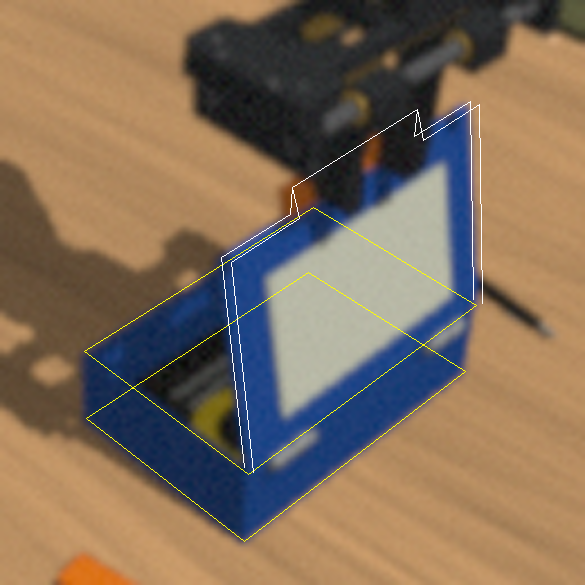

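Call:
arm_command:
  moves: "-0.1 0 0 0 0.35; -0.2 0 0 0 0.35"

```text
time_s: 5.35
position: [0.5436, 0.1266, 0.1997]
tool_rot: [0.738, 0.674, 0.0, 0.0]
contact_force: [-0.9, 0.4, 0.4]
finger_gap: 0.0308
```

```bash
python3 look.py 1.3 a6
```

```text
X 20.8 Y -3.9 tip 174.7 yawerr -0.26 deg; t 5.35
units [ 0.4157 -0.0797  0.0149] turn -0.042549355582534136 F [-0.9197  0.3804  0.4247] gap 0.03078542901370947
```

View pics/a6.png

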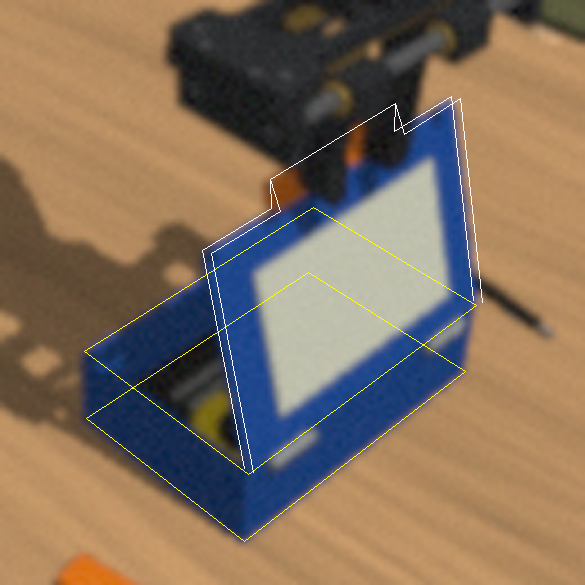

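Call:
arm_command:
  moves: "-0.1 0 0 0 0.35"

```text
time_s: 5.5
position: [0.5432, 0.1219, 0.1998]
tool_rot: [0.738, 0.674, 0.0, -0.0]
contact_force: [-0.3, -1.1, 0.1]
finger_gap: 0.0306
```

```bash
python3 look.py 1.27 a7; python3 look.py 1.27 a8; python3 -c "
import cv2,numpy as np
cv2.imwrite('pics/a78.png',np.hstack([cv2.imread('pics/a%d.png'%i)[60:480,150:540] for i in(7,8)]))"
```

```text
X 25.6 Y -3.9 tip 174.8 yawerr -0.25 deg; t 5.50
units [ 0.5108 -0.0801  0.0159] turn -0.042469147155081675 F [-0.2801 -1.0627  0.0849] gap 0.030572569346010044
X 27.0 Y -3.9 tip 174.7 yawerr -0.33 deg; t 5.55
units [ 0.5391 -0.0816  0.0125] turn -0.05421412639703831 F [-0.4534 -1.0538 -0.6083] gap 0.030735743971536517
```

View pics/a78.png

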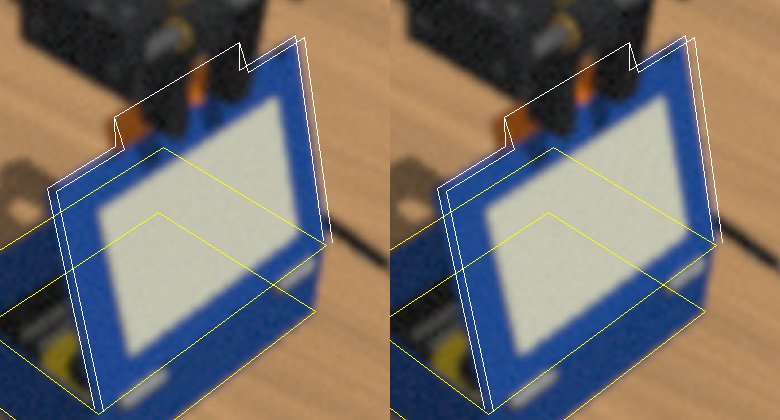

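Call:
arm_command:
  moves: "-0.1 0 0 0 0.35"

```text
time_s: 5.7
position: [0.5428, 0.1174, 0.1998]
tool_rot: [0.738, 0.675, 0.0, -0.0]
contact_force: [-0.3, -0.2, 0.7]
finger_gap: 0.0307
```

```bash
python3 look.py 1.22 a9; python3 look.py 1.22 a10; python3 -c "
import cv2,numpy as np
cv2.imwrite('pics/a90.png',np.hstack([cv2.imread('pics/a%d.png'%i)[60:480,150:540] for i in(9,10)]))"
```

```text
X 30.0 Y -3.8 tip 174.8 yawerr -0.22 deg; t 5.70
units [ 0.6002 -0.0792  0.017 ] turn -0.03673243444178922 F [-0.345  -0.1701  0.7271] gap 0.030686581870230965
X 31.7 Y -3.9 tip 174.6 yawerr -0.30 deg; t 5.75
units [ 0.634  -0.0806  0.0122] turn -0.05069935973269338 F [-0.0755 -1.1526 -0.1734] gap 0.03076845680900873
```

View pics/a90.png

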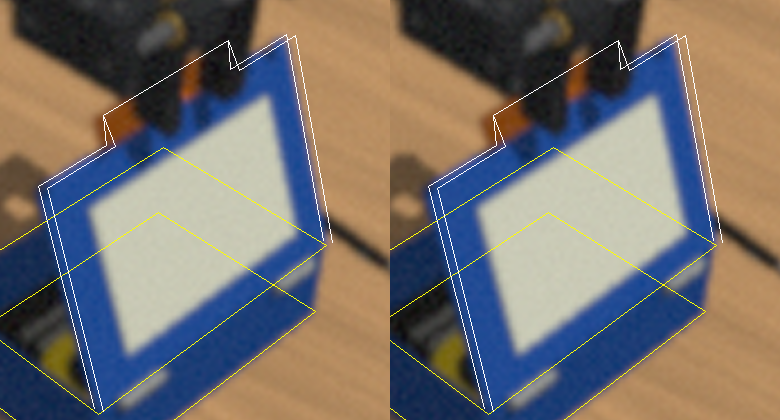

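Call:
arm_command:
  moves: "-0.2 0 -0.45 0 0.35; -1.15 0 -0.5 0 0.35; -1.65 0 -0.1 0 0.35"

```text
time_s: 6.1
position: [0.5371, 0.032, 0.2069]
tool_rot: [0.739, 0.673, 0.002, 0.002]
contact_force: [0.7, -0.7, -0.8]
finger_gap: 0.0309
```

```bash
python3 look.py 1.0 b1
```

```text
X 115.6 Y -5.5 tip 181.9 yawerr -0.40 deg; t 6.10
units [ 2.3119 -0.127   0.1559] turn -0.06663665935548554 F [ 0.7294 -0.668  -0.8461] gap 0.030865473023835983
```

View pics/b1.png

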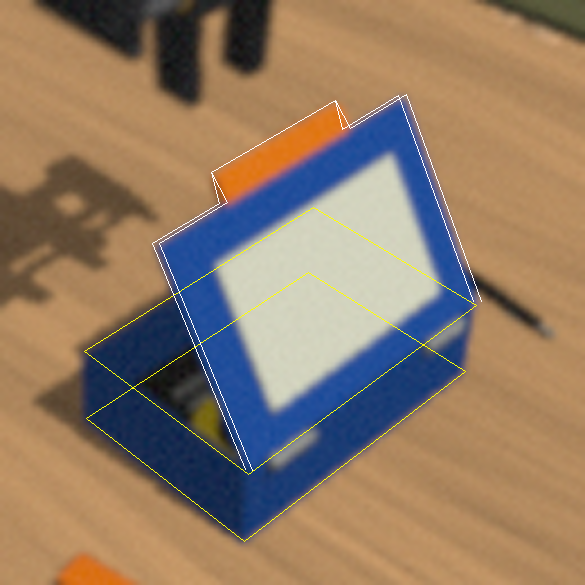

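Call:
arm_command:
  moves: "0 0 0.9 0 0.35; 0 0 1.3 0 0.35"

```text
time_s: 6.35
position: [0.5342, 0.0338, 0.1376]
tool_rot: [0.739, 0.674, -0.001, -0.001]
contact_force: [-0.7, 0.0, 0.5]
finger_gap: 0.0309
```

```bash
python3 look.py 0.75 b2
```

```text
X 114.0 Y -2.5 tip 112.6 yawerr -0.34 deg; t 6.35
units [ 2.2797 -0.0667 -1.2294] turn -0.05736136753438643 F [-0.7002  0.0206  0.5456] gap 0.030924087079004008
```

View pics/b2.png

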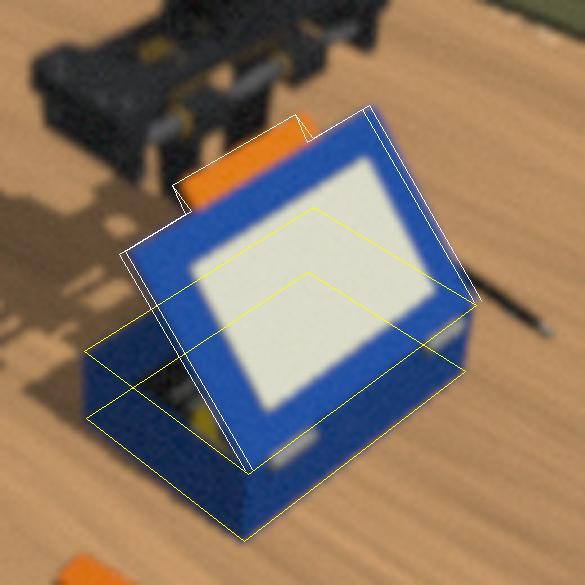

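Call:
arm_command:
  moves: "0 0 0 0 0.35; 0 0 0 0 0.35; 0 0 0 0 0.35; 0 0 0 0 0.35"

```text
time_s: 6.8
position: [0.5359, 0.0347, 0.1408]
tool_rot: [0.739, 0.674, 0.001, 0.001]
contact_force: [0.0, -0.9, 0.2]
finger_gap: 0.0309
```

```bash
python3 look.py 0.7 b3
```

```text
X 113.0 Y -4.1 tip 115.8 yawerr -0.29 deg; t 6.80
units [ 2.2605 -0.0913 -1.1633] turn -0.04792633620115175 F [ 0.0197 -0.8644  0.2351] gap 0.030855925619595572
```

View pics/b3.png

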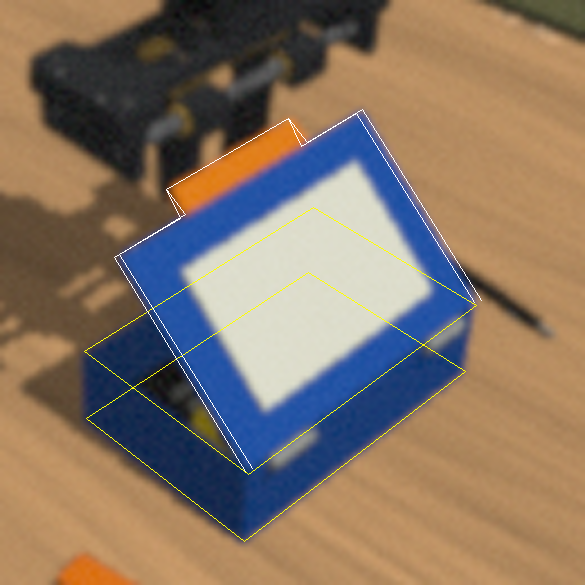

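Call:
arm_command:
  moves: "-0.04 0 0.05 0 0.35; -0.09 0 0.11 0 0.35; -0.14 0 0.16 0 0.35; -0.19 0 0.22 0 0.35; -0.24 0 0.27 0 0.35"

```text
time_s: 7.35
position: [0.534, 0.0227, 0.1258]
tool_rot: [0.738, 0.674, -0.0, -0.0]
contact_force: [-0.1, -1.0, -0.4]
finger_gap: 0.0309
```

```bash
python3 look.py 0.56 b4
```

```text
X 125.2 Y -3.3 tip 100.8 yawerr -0.27 deg; t 7.35
units [ 2.5035 -0.0776 -1.4636] turn -0.04549791550057816 F [-0.0918 -0.987  -0.419 ] gap 0.030874454519754537
```

View pics/b4.png

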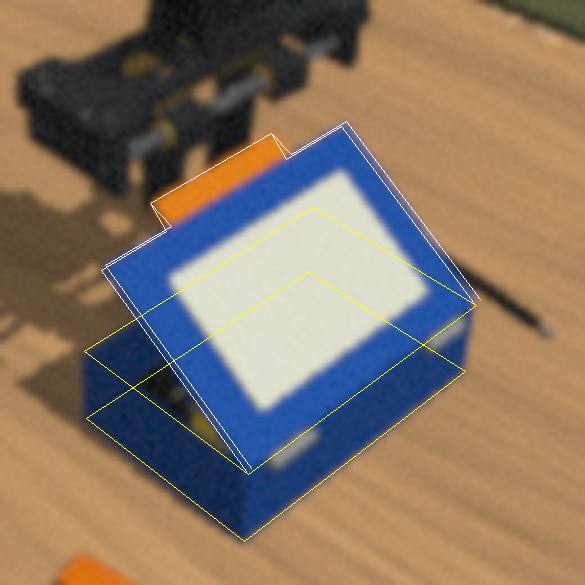

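Call:
arm_command:
  moves: "-0.02 0 0.03 0 0.35; -0.04 0 0.06 0 0.35; -0.06 0 0.09 0 0.35; -0.08 0 0.12 0 0.35; -0.1 0 0.15 0 0.35"

```text
time_s: 7.9
position: [0.5338, 0.0178, 0.1186]
tool_rot: [0.738, 0.674, 0.0, 0.0]
contact_force: [0.2, 0.3, -0.8]
finger_gap: 0.0303
```

Call:
arm_command:
  moves: "-0.02 0 0.03 0 0.35; -0.04 0 0.06 0 0.35; -0.06 0 0.09 0 0.35; -0.08 0 0.12 0 0.35; -0.1 0 0.15 0 0.35"

```text
time_s: 8.4
position: [0.5334, 0.0126, 0.1111]
tool_rot: [0.739, 0.674, 0.0, 0.0]
contact_force: [0.2, -0.9, 0.1]
finger_gap: 0.0306
```

```bash
python3 look.py 0.4 b5
```

```text
X 135.2 Y -3.4 tip 86.1 yawerr -0.28 deg; t 8.40
units [ 2.7043 -0.0815 -1.7578] turn -0.04623026393578653 F [ 0.153  -0.8796  0.0778] gap 0.03061869922529592
```

View pics/b5.png

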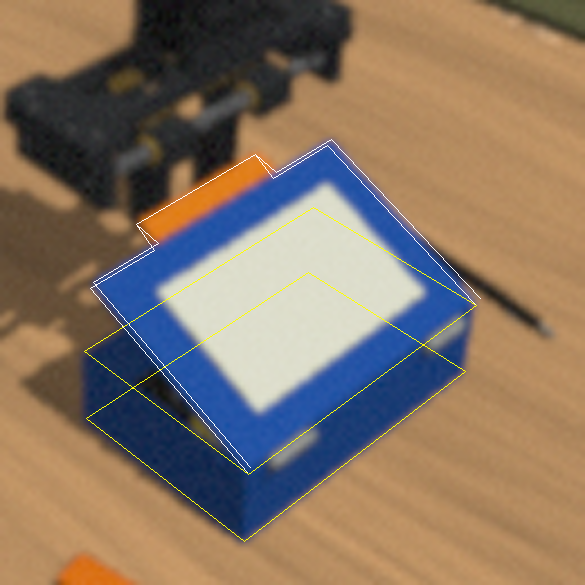

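Call:
arm_command:
  moves: "-0.01 0 0.03 0 0.35; -0.02 0 0.05 0 0.35; -0.03 0 0.08 0 0.35; -0.04 0 0.1 0 0.35; -0.055 0 0.13 0 0.35"

```text
time_s: 8.95
position: [0.533, 0.0098, 0.1046]
tool_rot: [0.739, 0.674, -0.0, 0.0]
contact_force: [-0.7, -2.0, -0.0]
finger_gap: 0.0307
```

Call:
arm_command:
  moves: "-0.01 0 0.03 0 0.35; -0.02 0 0.05 0 0.35; -0.03 0 0.08 0 0.35; -0.04 0 0.1 0 0.35; -0.05 0 0.13 0 0.35"

```text
time_s: 9.45
position: [0.5328, 0.0075, 0.0981]
tool_rot: [0.738, 0.674, 0.0, 0.0]
contact_force: [0.3, -1.1, -0.2]
finger_gap: 0.031
```

```bash
python3 look.py 0.28 b6
```

```text
X 140.4 Y -3.4 tip 73.1 yawerr -0.27 deg; t 9.45
units [ 2.8072 -0.0805 -2.0169] turn -0.04547327411377433 F [ 0.3358 -1.0548 -0.2413] gap 0.030974288033991427
```

View pics/b6.png

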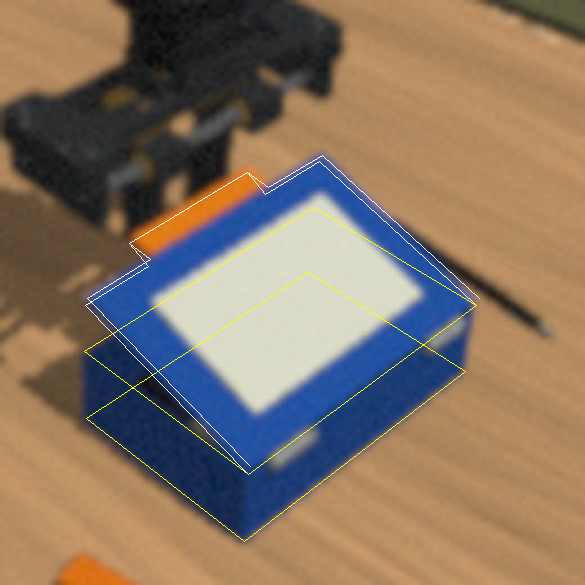

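Call:
arm_command:
  moves: "-0.007 0 0.024 0 0.35; -0.014 0 0.05 0 0.35; -0.021 0 0.07 0 0.35; -0.028 0 0.095 0 0.35; -0.035 0 0.12 0 0.35"

```text
time_s: 10.0
position: [0.5327, 0.0057, 0.0921]
tool_rot: [0.739, 0.674, 0.0, 0.0]
contact_force: [0.1, -1.2, -0.7]
finger_gap: 0.0311
```

Call:
arm_command:
  moves: "-0.006 0 0.024 0 0.35; -0.012 0 0.05 0 0.35; -0.018 0 0.07 0 0.35; -0.024 0 0.095 0 0.35; -0.03 0 0.12 0 0.35"

```text
time_s: 10.5
position: [0.5325, 0.0042, 0.0861]
tool_rot: [0.739, 0.674, -0.0, 0.0]
contact_force: [-0.2, -1.9, -0.5]
finger_gap: 0.0307
```

```bash
python3 look.py 0.18 b7
```

```text
X 143.7 Y -3.4 tip 61.1 yawerr -0.28 deg; t 10.50
units [ 2.874  -0.0809 -2.2577] turn -0.04643721780056443 F [-0.1853 -1.8615 -0.4853] gap 0.030686578826321587
```

View pics/b7.png

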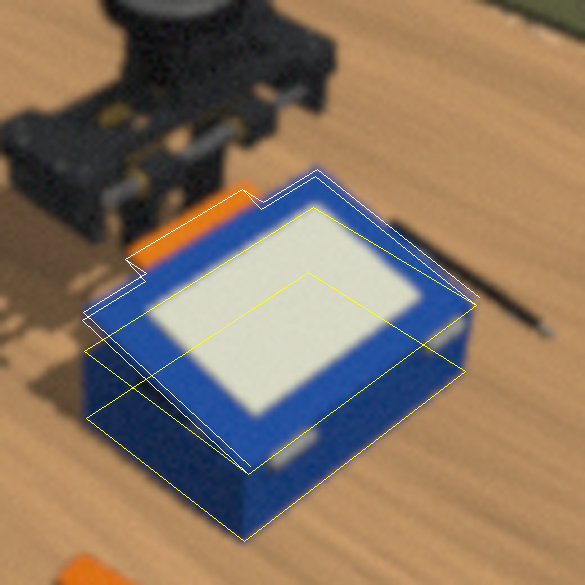

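Call:
arm_command:
  moves: "-0.004 0 0.02 0 0.35; -0.007 0 0.04 0 0.35; -0.011 0 0.06 0 0.35; -0.014 0 0.08 0 0.35; -0.017 0 0.1 0 0.35"

```text
time_s: 11.05
position: [0.5324, 0.0031, 0.0811]
tool_rot: [0.739, 0.674, -0.0, 0.0]
contact_force: [-0.4, -3.0, 0.3]
finger_gap: 0.031
```

Call:
arm_command:
  moves: "-0.003 0 0.02 0 0.35; -0.006 0 0.04 0 0.35; -0.009 0 0.06 0 0.35; -0.012 0 0.08 0 0.35; -0.015 0 0.1 0 0.35"

```text
time_s: 11.55
position: [0.5323, 0.0023, 0.0761]
tool_rot: [0.739, 0.674, -0.0, 0.0]
contact_force: [-0.3, -3.8, -0.5]
finger_gap: 0.0307
```

```bash
python3 look.py 0.1 b8
```

```text
X 145.6 Y -3.3 tip 51.1 yawerr -0.29 deg; t 11.55
units [ 2.9107 -0.0811 -2.4589] turn -0.04826228511671421 F [-0.2988 -3.8251 -0.4867] gap 0.03067668061233744
```

View pics/b8.png

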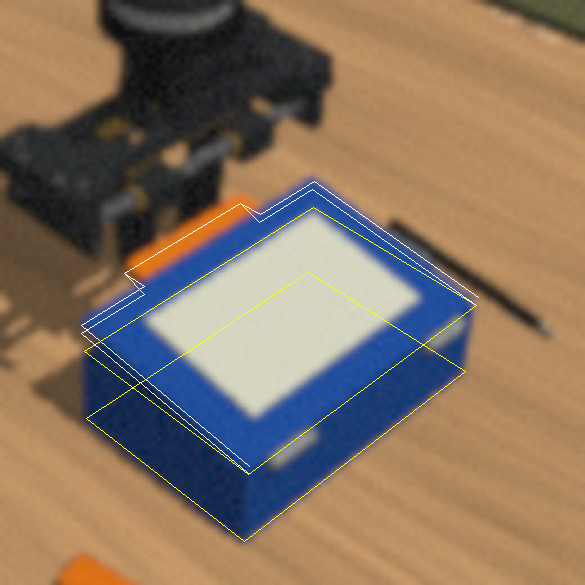

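Call:
arm_command:
  moves: "-0.003 0 0.02 0 0.35; -0.005 0 0.04 0 0.35; -0.008 0 0.06 0 0.35; -0.01 0 0.08 0 0.35; -0.012 0 0.1 0 0.35"

```text
time_s: 12.1
position: [0.5323, 0.0017, 0.0711]
tool_rot: [0.739, 0.674, -0.0, 0.0]
contact_force: [0.4, -5.2, -0.1]
finger_gap: 0.0308
```

```bash
python3 look.py 0.07 b9
```

```text
X 146.3 Y -3.3 tip 46.1 yawerr -0.29 deg; t 12.10
units [ 2.9233 -0.0815 -2.5591] turn -0.0486522819454261 F [ 0.3567 -5.1995 -0.07  ] gap 0.030845290063118924
```

View pics/b9.png

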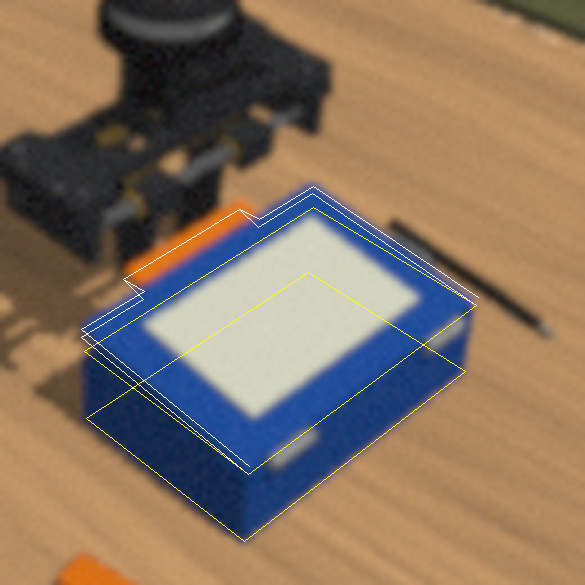

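Call:
arm_command:
  moves: "-0.003 0 0.02 0 0.35; -0.006 0 0.04 0 0.35; -0.008 0 0.06 0 0.35; -0.011 0 0.08 0 0.35; -0.013 0 0.1 0 0.35"

```text
time_s: 12.65
position: [0.5322, 0.0011, 0.0661]
tool_rot: [0.739, 0.674, -0.0, 0.0]
contact_force: [0.3, -5.1, -0.7]
finger_gap: 0.0309
```

```bash
python3 look.py 0.05 c0
```

```text
X 146.8 Y -3.3 tip 41.1 yawerr -0.29 deg; t 12.65
units [ 2.9351 -0.0815 -2.6593] turn -0.048498686200409834 F [ 0.3116 -5.0668 -0.6849] gap 0.030900403668135033
```

View pics/c0.png

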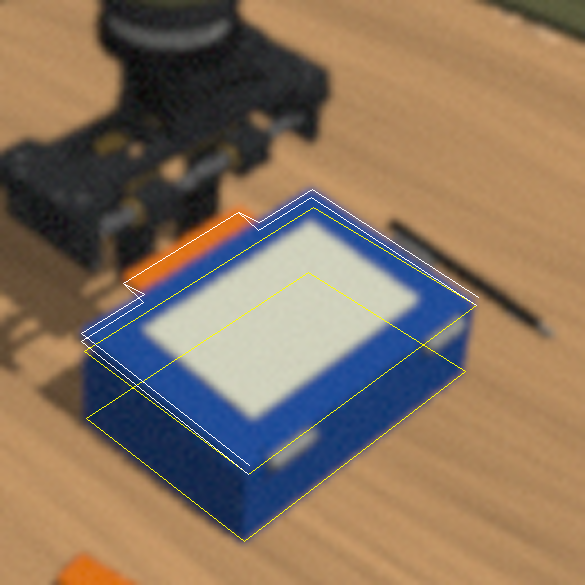

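Call:
arm_command:
  moves: "-0.001 0 0.02 0 0.35; -0.002 0 0.04 0 0.35; -0.004 0 0.06 0 0.35; -0.005 0 0.08 0 0.35; -0.006 0 0.1 0 0.35"

```text
time_s: 13.2
position: [0.5322, 0.0008, 0.0611]
tool_rot: [0.739, 0.674, -0.0, 0.0]
contact_force: [0.1, -5.2, -1.1]
finger_gap: 0.0307
```

```bash
python3 look.py 0.02 c1
```

```text
X 147.2 Y -3.3 tip 36.1 yawerr -0.29 deg; t 13.20
units [ 2.9412 -0.0812 -2.7599] turn -0.04869286250352972 F [ 0.0933 -5.2449 -1.1453] gap 0.030736591537489
```

View pics/c1.png

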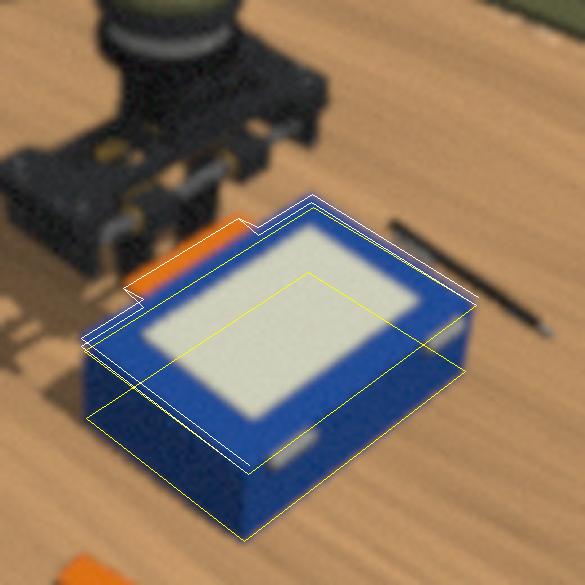

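Call:
arm_command:
  moves: "0 0 0.02 0 0.35; -0.001 0 0.04 0 0.35; -0.001 0 0.06 0 0.35; -0.002 0 0.08 0 0.35; -0.002 0 0.1 0 0.35"

```text
time_s: 13.75
position: [0.5322, 0.0006, 0.0561]
tool_rot: [0.739, 0.674, -0.0, 0.0]
contact_force: [0.1, -5.0, -0.3]
finger_gap: 0.0311
```

```bash
python3 look.py 0.0 c2
```

```text
X 147.3 Y -3.3 tip 31.1 yawerr -0.30 deg; t 13.75
units [ 2.9445 -0.0819 -2.8606] turn -0.04981131708472277 F [ 0.1462 -5.0065 -0.2514] gap 0.031094537301030793
```

View pics/c2.png

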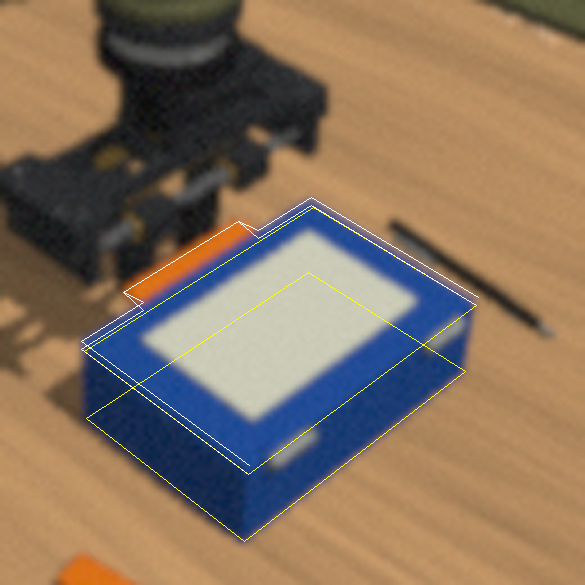

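Call:
arm_command:
  moves: "0 0 0.02 0 0.35; 0 0 0.04 0 0.35; 0 0 0.06 0 0.35"

```text
time_s: 14.1
position: [0.5322, 0.0006, 0.0532]
tool_rot: [0.739, 0.674, -0.0, 0.0]
contact_force: [0.3, -4.5, 4.0]
finger_gap: 0.0308
```

Call:
arm_command:
  moves: "-0.006 0 0 0 0.35; -0.012 0 0 0 0.35; -0.018 0 0 0 0.35; -0.025 0 0 0 0.35; -0.04 0 0 0 0.35"

```text
time_s: 14.6
position: [0.5323, 0.0003, 0.0533]
tool_rot: [0.738, 0.675, 0.001, -0.0]
contact_force: [0.8, 0.1, 1.3]
finger_gap: 0.0308
```

Call:
arm_command:
  moves: "-0.04 0 0 0 0.35; -0.08 0 0 0 0.35; -0.15 0 0 0 0.35; -0.3 0 0 0 0.35; -0.6 0 0 0 0.35"

```text
time_s: 15.1
position: [0.5295, -0.0304, 0.0533]
tool_rot: [0.738, 0.675, 0.001, -0.0]
contact_force: [0.2, -1.2, 0.0]
finger_gap: 0.0309
```

```bash
python3 look.py 0.0 c3
```

```text
X 178.4 Y -3.3 tip 28.3 yawerr -0.16 deg; t 15.10
units [ 3.5716 -0.0751 -2.9109] turn -0.027274621420362934 F [ 0.1621 -1.1715  0.0177] gap 0.030855828395756593
```

View pics/c3.png

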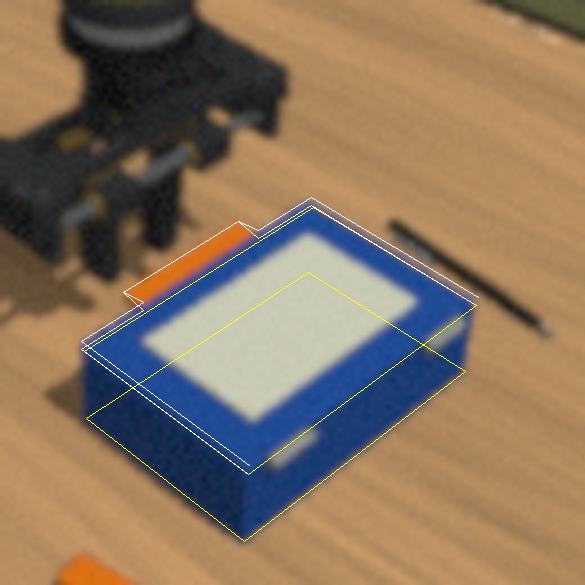

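Call:
arm_command:
  moves: "-0.7 0 -0.3 0 0.35; -1.4 0 -1 0 0.35; -2 0 -1.8 0 0.35; -2.6 0 -2.5 0 0.35; -2.6 0 -2.5 0 0.35"

```text
time_s: 15.65
position: [0.5182, -0.1679, 0.1818]
tool_rot: [0.742, 0.67, 0.0, 0.004]
contact_force: [0.2, -0.3, -0.4]
finger_gap: 0.0307
```

Run:
```python
from cell import env,cams
from h import *
import pickle
t0,s0=pickle.load(open("img.pkl","rb"))
t=cams.get_image("top");s=cams.get_image("scene")
cv2.imwrite("pics/d1.png",cv2.cvtColor(np.vstack([np.hstack([s0["image"],s["image"]]),np.hstack([t0["image"],t["image"]])]),4)[:, :])
im=cv2.imread("pics/d1.png");cv2.imwrite("pics/d1.png",cv2.resize(im,(780,585)))
draw(s,PAR+[0],(220,140,350,270),4.5,"pics/d2.png")
```

```text
(no output)
```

View pics/d1.png

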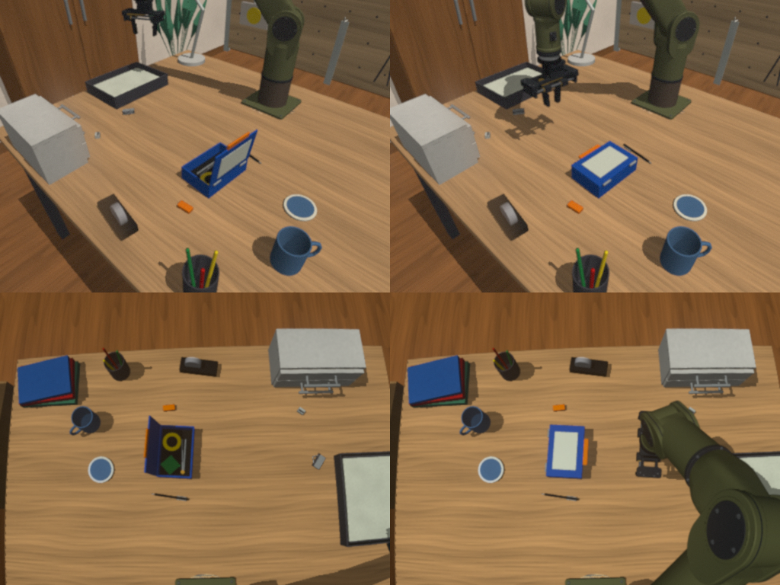

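View pics/d2.png

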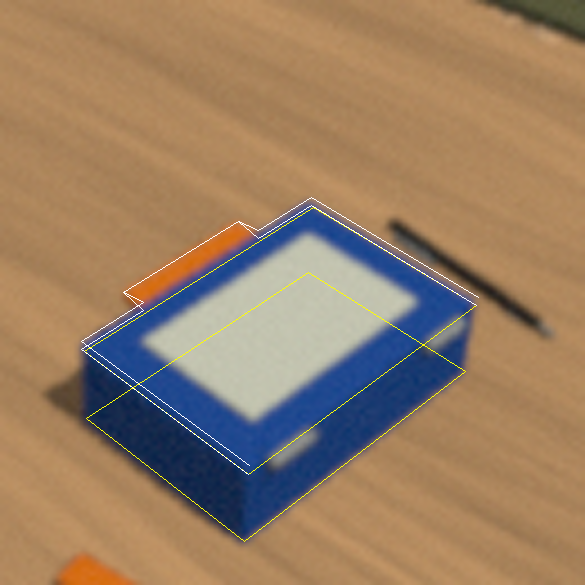

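The lid is shut: the tab lies on the zero-angle overlay. The eraser, pencil, coaster and mug haven't moved, and the arm is clear of everything.

```bash
python3 -c "
from cell import env
print(env.hand_in())"
```

```text
the job is handed in; nothing more can be done
None
```

The case is fully shut and I handed the job in at about 15.8 s of the 45 s allowed. No verdict came back.

- **What I did:** I pushed the lid over from behind with two part-open fingers to about 1.2 rad. Then I moved over and in front of it, caught it at about 0.71 rad, and lowered it at 0.3 rad/s or less, by my estimate from the camera pictures.
- **How it was carried:** the moves can only turn the tool about its own axis, so the fingers stayed vertical. The tab leaned against their front faces and was held by friction, instead of resting on slanted fingers.
- **Forces:** the readings at the end of each move reached about 5 N sideways while lowering. At the end they showed about 4 N upward as the lid met the case rim, and I then backed off slowly. Force between readings was not recorded.
- **Last checks:** the model drawn at lid angle 0 lines up with the picture, to within the calibration of about 2 mm. Eraser, pencil, coaster and mug look unmoved in the before and after pictures, and the gripper is free. In the last pictures the arm hides the clip and partly the sharpener from above, but the gripper never went near the desk there.
- **Disagreement:** the fitted model sat about 2–3 mm off the scene-camera picture throughout, so the lid angles I quote are good to a few hundredths of a rad.

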